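Wedge a rocking laboratory balance steady

TASK

The laboratory balance rocks because its far left screw foot is too short. Press with a fingertip on the top of that corner to feel it drop, then push the wooden wedge along the bench, thin end first, under the short foot until it is snug and no further, and press the same corner firmly once more to check that the balance no longer rocks. Pick nothing up; leave the balance level and where it stands, and do not disturb the other things.

Things in the scene. Friction and masses are not known exactly. Their poses are not given: they have to be found in the camera images.
- balance: White laboratory balance, loose, 1.4-2.2 kg: housing 200 (x) by 230 (y) mm, underside 22 and flat top 66 mm above the bench; round steel pan, 120 mm wide, centred at y -25 mm, top at 72 mm. Origin: on the bench under its centre; z up, display on its -x face, left is +y. Feet 20 mm wide at x +-75, y +-90 mm: it stands level on three; the one at +x, +y is short. A hard sideways push slides it.
- corner_top (a point): Point on the balance's flat top straight above the short foot: where to press. Pressing here with about 1.5 to 3 N tips the balance about the diagonal of the two neighbouring feet until the short foot meets the bench; let go, it tips back level. Moves with the balance.
- short_foot_sole (a point): Lowest point of the domed rubber sole (radius 10 mm) of the short foot. With the balance level it hangs 6.5 to 12 mm above the bench, differently each time; it lies 25 mm inside the balance's left face and 25 mm inside its far face.
- wedge: Plain hardwood wedge, loose, about 0.1 kg, 120 mm long, 46 wide; top slopes evenly from 2 mm high at the thin end (its own x = +60 mm) to 22 mm at the upright thick end (x = -60). Origin: centre of the underside; z up. Lies left of the balance, thin end 50 to 100 mm from the short foot and roughly pointing at it (along the balance's -y). Friction keeps it under the foot when let go.
- wedge_slope (a point): Centre of the wedge's sloping top face, 12 mm above its underside; its z axis is square to the slope, its x axis runs down the slope towards the thin end, y across.
- specimen_a: Black resin-mounted metal specimen, a disc 31 mm in diameter and 18 mm high; bystander. Origin: centre of the underside.
- specimen_b: Another such specimen disc, the same size; bystander. Origin: centre of the underside.
- beaker: Glass beaker 64 mm in diameter, 80 mm high; bystander. Origin: centre of the underside.
- wash_bottle: White plastic bottle 60 mm in diameter, 140 mm high; bystander. Origin: centre of the underside.
Things that resemble listed ones, but are neither listed nor needed, are in the scene too. Of the things like the wedge, leave any that is black; of the rest the smaller one is meant.

How it is judged:
By the outcome, as a careful person would: the job done as asked, in the order asked, and still so for the second after the job is handed in, with the robot touching nothing.
It also fails if it takes over 58 s, if anything falls off the work surface, if the arm or the gripper's body presses on something with over 40 N, if the wrist force passes 120 N, or if a joint passes its speed limit or range.

ROBOT

A 6-joint arm with a two-finger parallel gripper is mounted at the origin on the work surface. World frame = base frame: x ahead of the robot, y to its left, z up, the work surface at z = 0. Lengths are in m, angles in rad, forces in N, time in s.
With the tool pointing down it reaches from about 0.275 to 0.75 m from the base axis. Payload 10.2 kg.
Tool frame: the origin (TCP) lies on the centre line of the jaws, within the pads' length; the fingertips stand 11 mm ahead of it and the grasp point (between the pads) lies 8 mm behind it; z points along the fingers, y is the line along which they close (so a half turn about z gives the same grasp; the last joint's range is limited). The gripper opens to 85 mm and grips with 20 to 120 N. Pads are 22 mm wide; open, the fingers measure 114 mm over their backs; the gripper's body (76 mm by 85 mm) begins 54 mm behind the grasp point. The pads swing forward as they close: fully open they stand 13 mm farther back than shut.
Start: joints at [-1.415, 0.313, 1.498, -0, 1.331, -0.223], TCP at [0.194, -0.488, 0.221] pointing down, gripper open.
Joint ranges: [-2.94, 2.94], [-0.97, 2.17], [0.19, 2.56], [-1.23, 4.37], [0.02, 3.11], [-2.88, 2.88]. Speed limits (rad/s): [2.39, 2.39, 3.01, 3.14, 3.14, 3.14].

INTERFACE

Orientations are given as a rotation vector (axis times angle).
In Python, from cell import bot gives the robot as it stands. The module is installed in compiled form; this text tells all that it offers.
- The arm moves only by the shell command python3 -m inch 'ROWS'. ROWS is a JSON object of lists of equal length, an entry for each row: "translation": the shift along the tool's x, y, z scaled (see below), a list of three; "yaw": the turn about the tool's z scaled (see below); "fingers": the gripper's target within -1 to 1 (fully open at 1, half-way at 0, shut at -1). A call has 1 to 5 rows; each row is the pose to reach, as a shift and turn from the pose commanded when the call began, along the tool's axes at that moment; what a row does not reach only later rows make up. The controller multiplies each number of a shift by 0.4 m and each number of a turn by 1.5 rad. A row lasts 1/8 s, in which the tool goes at most 62.5 mm and 10.7 degrees, less where a joint would pass 70% of its speed; a pose out of reach is approached as far as the arm can. A call with a number of a shift or a turn outside -1 to 1 is refused whole. A call with a gripper value outside its range is refused whole. The fingers move at their own pace and stop on an object; the grip force is fixed at half the most. Time passes only in rows, so rows that repeat a pose let the fingers close. It gives the time, the measured TCP pose, the force, the opening and the grip force at its end, in the units of the state.
- bot.read_state(): the state, without advancing time (a new reading comes with each control period).
- bot.get_image(name): name is "side" or "top" or "wrist"; returns a dict with "color" (480x640x3 uint8, red, green, blue), "depth" (480x640 float32, m along the optical axis (not along the pixel's ray), 0 where there is no reading), "vertical_fov" (degrees; the focal length in pixels is half the picture's height over the tangent of half this angle, whatever the lens; pixels are square), "cx", "cy" (the principal point, pixels), "world_from_camera" (4x4, takes a point from camera to world coordinates); the wrist camera has in their place "hand_eye" (4x4, takes a point from camera to tool coordinates, whose origin is the TCP and whose axes are the flange's). Camera axes: x right, y down, z forward; pixel columns grow to the right and rows downward; lengths in m; the calibration is good to about 2 mm. A picture is of the moment at which its call begins: read the wrist's pose just before it.
- bot.close_job(): hands the job in; it is judged then, once.
The state is a dict: "t": time; "joints": joint angles; "qd": joint speeds; "joint_torque": joint torques, N m; "tcp_pos": TCP position; "orientation": TCP orientation; "force": force on the tool from outside, world axes, zero at the start; "ft_torque": the same for the moment, N m; "width": finger opening in m; "gripper_force": force on a finger pad.
Only numpy, scipy, OpenCV 4.12 (cv2) and the standard library are available. Lean on these libraries where they do the work, as an engineer would, in place of code of your own. Each camera call takes 0.05 s, during which the arm holds its last target. There are 200 camera calls.

## Working session

There is one attempt and no reset: what is moved stays moved. The work goes in short steps, Python scripts to look and compute and a shell command to move; the robot and the scene stay as the last step left them, time stands still between calls to the robot, and variables do not carry over. Pictures are saved under pics/ and viewed, at most 10 in all, crops included, and the job is handed in when it is done.

```bash
mkdir -p pics; cat > h.py <<'E'
import numpy as np, cv2
from cell import bot
from scipy.spatial.transform import Rotation as R
def cloud(name):
    s=bot.read_state(); d=bot.get_image(name)
    f=240/np.tan(np.radians(d["vertical_fov"])/2); z=d["depth"].astype(float)
    v,u=np.mgrid[:480,:640]
    p=np.stack([(u-d["cx"])/f*z,(v-d["cy"])/f*z,z],-1)
    if name=="wrist":
        T=np.eye(4);T[:3,:3]=R.from_rotvec(s["orientation"]).as_matrix();T[:3,3]=s["tcp_pos"];T=T@d["hand_eye"]
    else: T=d["world_from_camera"]
    w=p@T[:3,:3].T+T[:3,3]; w[z==0]=np.nan
    return d["color"],w
E
python3 - <<'E'
from h import *
for n in("top","side"):
    c,w=cloud(n); cv2.imwrite(f"pics/{n}.png",c[...,::-1]); np.save(n,w)
s=bot.read_state(); print(s)
E
```

```text
{'t': 0.1, 'joints': array([-1.41538506e+00,  3.13419527e-01,  1.49839361e+00, -6.64754019e-06,
        1.33098184e+00, -2.23411399e-01]), 'qd': array([ 0.0014046 ,  0.00056091, -0.00314007,  0.00011448, -0.00055781,
       -0.00129328]), 'joint_torque': array([ 1.65951948e-03, -4.12895715e+01, -2.60143715e+01, -1.41266501e-04,
        3.02712673e-03,  4.81379288e-06]), 'tcp_pos': array([ 0.19410107, -0.48753286,  0.22066703]), 'orientation': array([-3.08422520e+00, -5.91277692e-01, -5.40438669e-05]), 'force': array([-0.8295495 , -0.48168727,  0.17795562]), 'ft_torque': array([-0.01566207,  0.0219913 ,  0.02418634]), 'gripper_force': 0.0, 'width': 0.08517905568368528}
```

View pics/top.png

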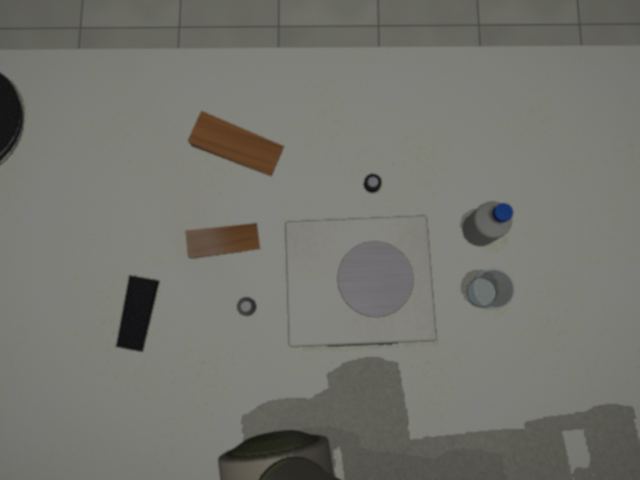

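View pics/side.png

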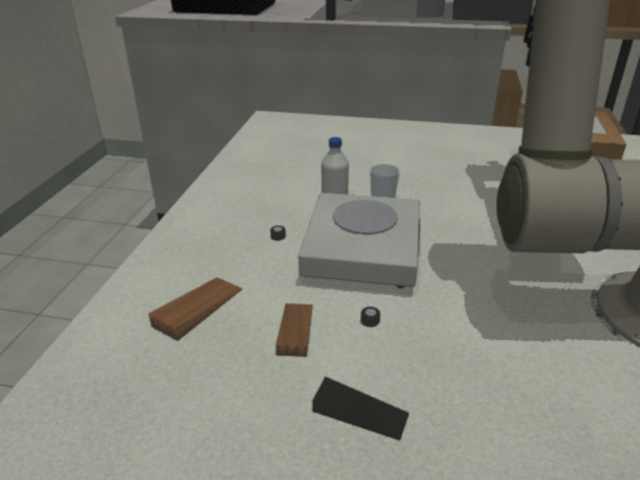

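Seen from above (image up = +x, left = +y), three things could be the wedge: a large brown one at (237,143), a small brown one at (222,240) and a black one at (137,313). By the description I choose the small brown one at (222,240). The balance is centred near (360,280), with its far-left corner at (286,221). The specimens are at (372,183) and (246,306).

```bash
python3 - <<'E'
from h import *
w=np.load("top.npy"); c=cv2.imread("pics/top.png")
def rect(m,n):
    m=m&np.isfinite(w[...,2]); k,l,st,_=cv2.connectedComponentsWithStats(m.astype(np.uint8))
    i=1+st[1:,4].argmax(); p=w[l==i]; r=cv2.minAreaRect((p[:,:2]*1000).astype(np.float32))
    print(n,st[i],r,"box",cv2.boxPoints(r).round().tolist(),"zmed",np.median(p[:,2]))
    return p
v,u=np.mgrid[:480,:640]
rect((w[...,2]>.05)&(w[...,2]<.085)&(u>270)&(u<450)&(v>200)&(v<360),"bal")
b=(c[...,2].astype(int)-c[...,0]>30)&(u>170)&(u<275)&(v>210)&(v<270)
p=rect(b,"wedge")
A=np.c_[p[:,:2],np.ones(len(p))];g=np.linalg.lstsq(A,p[:,2],rcond=None)[0];print("grad",g,np.degrees(np.arctan2(-g[1],-g[0])))
for a,(x,y) in dict(sa=(372,183),sb=(246,306),table=(250,280)).items(): print(a,w[y,x])
cv2.imwrite("pics/crop.png",cv2.resize(c[195:280,170:300],None,fx=5,fy=5,interpolation=2))
R0=R.from_rotvec(bot.read_state()["orientation"]).as_matrix();print(R0.round(3))
E
```

```text
bal [  285   215   152   132 18335] ((512.5368041992188, -76.81523132324219), (203.593994140625, 230.39157104492188), 2.271408796310425) box [[406.0, 34.0], [415.0, -196.0], [619.0, -188.0], [610.0, 42.0]] zmed 0.06679474197025925
wedge [ 187  224   72   32 1530] ((587.013427734375, 150.04525756835938), (45.46200180053711, 116.4703140258789), 9.21555233001709) box [[555.0, 204.0], [574.0, 89.0], [619.0, 96.0], [600.0, 211.0]] zmed 0.011100033272823329
grad [-2.03318228e-02  1.62580208e-01 -1.16888557e-04] -82.87175776436496
sa [ 0.68446478 -0.10429552  0.01811671]
sb [0.47499544 0.10750588 0.01877846]
table [0.51983339 0.10413278 0.00099728]
[[ 0.929  0.37  -0.   ]
 [ 0.37  -0.929  0.001]
 [ 0.    -0.001 -1.   ]]
```

View pics/crop.png

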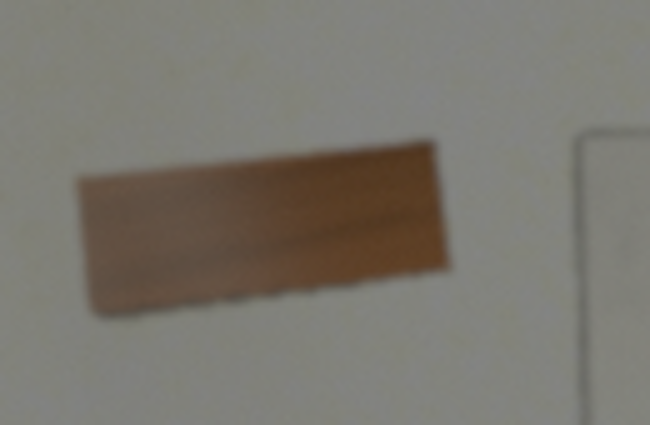

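The crop confirms it: a plain small brown wedge, with its thin end on the right at about (440,205) in the crop, towards the balance corner at (580,135). The foot should be near (585,16) mm, and the wedge's thick-end midpoint near (577,207) mm, heading about -82°. I'll close the fingers and go above the corner.

```bash
cat > go.py <<'E'
import sys
from h import *
s=bot.read_state(); x,y,z,a=map(float,sys.argv[1:]) # mm, tool-x world angle deg
M=R.from_rotvec(s["orientation"]).as_matrix(); d=np.array([x,y,z])/1000-s["tcp_pos"]
a0=np.degrees(np.arctan2(M[1,0],M[0,0]))
print("t",round(s["t"],2),"tcp",(s["tcp_pos"]*1000).round(1),"ang",a0.round(2),"F",s["force"].round(2),"w",round(s["width"],4))
print("units",(M.T@d/.4).round(4),"yaw",(np.radians(a0-a)/1.5).round(4))
E
python3 -m inch '{"translation":[[0.68,-0.4,0],[0.68,-0.4,0],[0.68,-0.4,0],[0.68,-0.4,0],[0.68,-0.4,0]],"yaw":[-0.4,-0.4,-0.4,-0.4,-0.4],"fingers":[-1,-1,-1,-1,-1]}'; python3 go.py 585 16 150 90
```

```text
t: 0.72
tcp_pos: [0.3866, -0.2392, 0.2211]
orientation: [-2.773, -1.477, 0.0]
force: [1.0, -1.2, -0.2]
width: -0.0001
gripper_force: 0.0
t 0.72 tcp [ 386.6 -239.2  221.1] ang 56.09 F [ 0.99 -1.23 -0.21] w -0.0001
units [0.8061 0.0557 0.1778] yaw -0.3946
```

```bash
python3 -m inch '{"translation":[[0.8,0.055,0.17],[0.8,0.055,0.17],[0.8,0.055,0.17],[0.8,0.055,0.17],[0.8,0.055,0.17]],"yaw":[-0.39,-0.39,-0.39,-0.39,-0.39],"fingers":[-1,-1,-1,-1,-1]}'; python3 -m inch '{"translation":[[0,0,0],[0,0,0],[0,0,0]],"yaw":[0,0,0],"fingers":[-1,-1,-1]}'; python3 - <<'E'
from h import *
c,w=cloud("wrist"); cv2.imwrite("pics/wrist.png",c[...,::-1]); np.save("wrist",w)
E
python3 go.py 585 16 82 90
```

```text
t: 1.35
tcp_pos: [0.5743, 0.0023, 0.1557]
orientation: [-2.229, -2.214, 0.0]
force: [1.3, -1.1, 0.8]
width: 0.0
gripper_force: 0.0
t: 1.72
tcp_pos: [0.5731, -0.0007, 0.1569]
orientation: [2.231, 2.212, 0.0]
force: [0.2, -0.1, -0.6]
width: -0.0001
gripper_force: 0.0
t 1.77 tcp [573.1  -0.7 156.9] ang 89.5 F [-0.28 -1.12  1.06] w -0.0001
units [0.0421 0.0292 0.1873] yaw -0.0058
```

View pics/wrist.png

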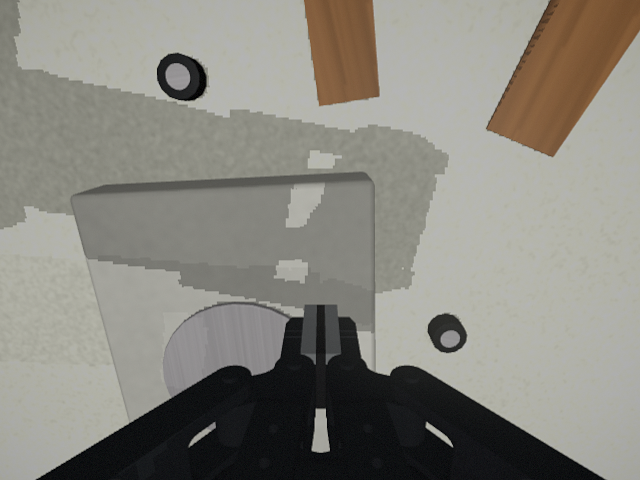

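The wrist view (image up = +y, right = +x) shows the balance's left-far corner at (373,175), the wedge's thin end between (320,104) and (379,96), and the larger brown wedge's end at (520,140). I'll refine the poses from this.

```bash
python3 - <<'E'
from h import *
w=np.load("wrist.npy"); c=cv2.imread("pics/wrist.png").astype(int); z=w[...,2]
v,u=np.mgrid[:480,:640]
m=(z>.06)&(z<.072)&(v<290)&(v>150)&(u<400)
q=w[m]; P=lambda a:(np.array(a)*1000).round(1)
# far edge: max x per row; left face edge: max y per column
fe=np.array([w[r][m[r]][np.nanargmax(w[r][m[r]][:,0])] for r in range(200,285,3)])
le=np.array([w[:,k][m[:,k]][np.nanargmax(w[:,k][m[:,k]][:,1])] for k in range(120,360,8)])
print("far edge x=f(y)",np.polyfit(fe[:,1],fe[:,0],1).round(4),"left edge y=f(x)",np.polyfit(le[:,0],le[:,1],1).round(4),"top z",np.median(q[:,2]), le[::8].round(3).tolist())
b=(c[...,2]-c[...,0]>30)&(u>290)&(u<400)&(v<115)&np.isfinite(z)
p=w[b]; 
for lo in np.arange(p[:,1].min(),p[:,1].max()-.01,.012):
    s=p[(p[:,1]>=lo)&(p[:,1]<lo+.012)]; print(P([lo+.006,s[:,0].min(),s[:,0].max(),(s[:,0].min()+s[:,0].max())/2,np.median(s[:,2])]))
print("table",np.median(z[40:90,420:480]))
E
```

```text
far edge x=f(y) [-0.0357  0.6111] left edge y=f(x) [0.0433 0.0162] top z 0.06583648103346273 [[0.444, 0.035, 0.062], [0.486, 0.037, 0.062], [0.527, 0.039, 0.061], [0.569, 0.041, 0.06]]
[ 94.6 572.6 618.7 595.7   3.1]
[106.6 570.6 618.1 594.3   4.9]
[118.6 568.5 616.5 592.5   6.9]
[130.6 567.2 614.4 590.8   8.9]
[142.6 565.3 612.9 589.1  11. ]
table nan
```

```bash
python3 -m inch '{"translation":[[0.042,0.03,0.1],[0.042,0.03,0.17],[0.042,0.03,0.17],[0.042,0.03,0.17],[0.042,0.03,0.17]],"yaw":[-0.006,-0.006,-0.006,-0.006,-0.006],"fingers":[-1,-1,-1,-1,-1]}'; python3 go.py 585.5 16.5 77 90
```

```text
t: 2.4
tcp_pos: [0.5861, 0.0167, 0.09]
orientation: [2.218, 2.222, 0.002]
force: [-0.5, -0.7, 0.0]
width: -0.0001
gripper_force: 0.0
t 2.4 tcp [586.1  16.7  90. ] ang 90.09 F [-0.46 -0.71  0.01] w -0.0001
units [-0.0005 -0.0017  0.0324] yaw 0.001
```

```bash
python3 -m inch '{"translation":[[0,0,0.02],[0,0,0.03],[0,0,0.032],[0,0,0.034],[0,0,0.034]],"yaw":[0,0,0,0,0],"fingers":[-1,-1,-1,-1,-1]}'; python3 -m inch '{"translation":[[0,0,0.0025],[0,0,0.005],[0,0,0.005]],"yaw":[0,0,0],"fingers":[-1,-1,-1]}'; python3 -m inch '{"translation":[[0,0,0.0025],[0,0,0.005],[0,0,0.005]],"yaw":[0,0,0],"fingers":[-1,-1,-1]}';python3 -m inch '{"translation":[[0,0,0.0025],[0,0,0.005],[0,0,0.005]],"yaw":[0,0,0],"fingers":[-1,-1,-1]}'
```

```text
t: 3.02
tcp_pos: [0.5855, 0.0171, 0.0748]
orientation: [2.219, 2.224, 0.0]
force: [0.2, -0.2, 0.4]
width: -0.0002
gripper_force: 0.0
t: 3.4
tcp_pos: [0.5855, 0.0171, 0.0727]
orientation: [-2.219, -2.224, 0.0]
force: [-0.4, 0.0, 0.4]
width: 0.0001
gripper_force: 0.0
t: 3.78
tcp_pos: [0.5855, 0.0171, 0.0707]
orientation: [-2.219, -2.224, 0.0]
force: [0.1, 0.4, 0.1]
width: 0.0001
gripper_force: 0.0
t: 4.15
tcp_pos: [0.5855, 0.0171, 0.0687]
orientation: [-2.219, -2.224, 0.0]
force: [0.6, 0.4, 0.2]
width: -0.0003
gripper_force: 0.0
```

```bash
for i in 1; do :; done; python3 -m inch '{"translation":[[0,0,0.0025],[0,0,0.005],[0,0,0.005]],"yaw":[0,0,0],"fingers":[-1,-1,-1]}'; python3 -m inch '{"translation":[[0,0,0.0025],[0,0,0.005],[0,0,0.005]],"yaw":[0,0,0],"fingers":[-1,-1,-1]}'; python3 - <<'E'
from h import *
c,w=cloud("side"); cv2.imwrite("pics/s2.png",cv2.resize(c[150:350,250:460,::-1],None,fx=3,fy=3))
E
```

```text
t: 4.53
tcp_pos: [0.5855, 0.0171, 0.0667]
orientation: [-2.219, -2.224, 0.0]
force: [-0.1, 0.3, -0.3]
width: -0.0006
gripper_force: 0.0
t: 4.9
tcp_pos: [0.5855, 0.0171, 0.0647]
orientation: [-2.219, -2.224, 0.0]
force: [0.3, 0.1, 1.2]
width: 0.0003
gripper_force: 0.0
```

View pics/s2.png

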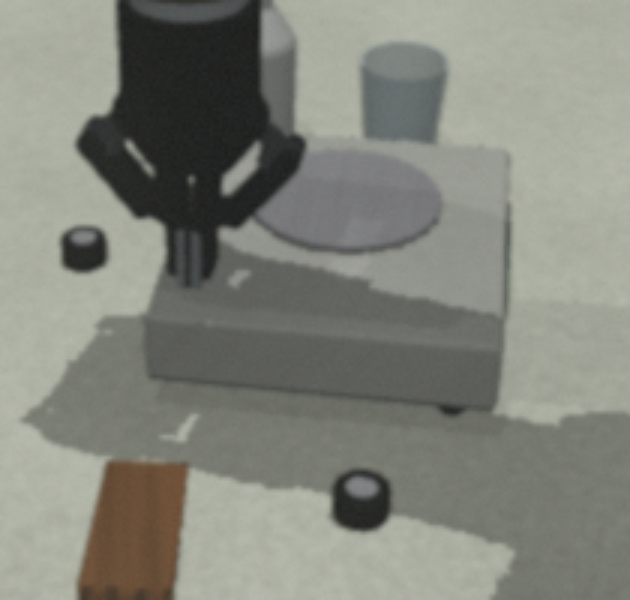

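The closed fingers, ending at about (190,280), stand at the left-far corner. I can't tell by eye whether the balance is tipped, so I'll fit a plane to its top.

```bash
cat >> h.py <<'E'
def plane(w):
    m=(abs(w[...,0]-.50)<.11)&(abs(w[...,1]+.08)<.12)&(w[...,2]>.05)&(w[...,2]<.0695)
    p=w[m]; 
    for _ in range(4):
        A=np.c_[p[:,:2],np.ones(len(p))]; g=np.linalg.lstsq(A,p[:,2],rcond=None)[0]; r=abs(p[:,2]-A@g); p=p[r<max(.002,2*r.std())]
    return g, 1000*(g@[.5855,.0165,1]), 1000*(g@[.43,-.16,1])
E
python3 - <<'E'
from h import *
for n in("side","top"):
    print(n,"before",plane(np.load(n+".npy")),"now",plane(cloud(n)[1]))
E
```

```text
side before (array([-0.00039101, -0.00266091,  0.06599708]), np.float64(65.72423656880511), np.float64(66.25468881780935)) now (array([-0.00012028, -0.00321662,  0.06582081]), np.float64(65.69731117125679), np.float64(66.28374921085673))
top before (array([-0.00077268, -0.00157479,  0.06640305]), np.float64(65.92466233920499), np.float64(66.32276500423451)) now (array([-0.00037015, -0.00130449,  0.06628372]), np.float64(66.04547853909392), np.float64(66.33327873577306))
```

```bash
python3 -m inch '{"translation":[[0,0,0.0025],[0,0,0.005],[0,0,0.005]],"yaw":[0,0,0],"fingers":[-1,-1,-1]}'; python3 -m inch '{"translation":[[0,0,0.0025],[0,0,0.005],[0,0,0.005]],"yaw":[0,0,0],"fingers":[-1,-1,-1]}'; python3 -m inch '{"translation":[[0,0,0.0025],[0,0,0.005],[0,0,0.005]],"yaw":[0,0,0],"fingers":[-1,-1,-1]}'; python3 - <<'E'
from h import *
c,w=cloud("side");print(plane(w)); m=(abs(w[...,0]-.5855)<.025)&(abs(w[...,1]-.0165)<.025)
s=bot.read_state();print(s["force"],s["ft_torque"])
c,w=cloud("wrist");print(plane(w));cv2.imwrite("pics/w2.png",c[...,::-1])
E
```

```text
t: 5.42
tcp_pos: [0.5855, 0.0171, 0.0627]
orientation: [-2.219, -2.224, 0.0]
force: [-0.5, 0.5, -0.3]
width: 0.0001
gripper_force: 0.0
t: 5.8
tcp_pos: [0.5855, 0.0171, 0.0607]
orientation: [-2.219, -2.224, 0.0]
force: [-0.2, 0.1, 0.1]
width: -0.0002
gripper_force: 0.0
t: 6.18
tcp_pos: [0.5854, 0.0171, 0.0587]
orientation: [-2.219, -2.223, 0.0]
force: [0.2, -0.1, 0.1]
width: 0.0003
gripper_force: 0.0
(array([-0.00028391, -0.00316956,  0.06589817]), np.float64(65.67964691425662), np.float64(66.2832217629067))
[-0.44681568 -0.8654298  -0.51643098] [ 0.00713578 -0.0225399   0.04019553]
(array([-0.00156346, -0.00386803,  0.0666855 ]), np.float64(65.70627321635111), np.float64(66.63209935750109))
```

```bash
python3 - <<'E'
from h import *
c,w=cloud("side"); m=(abs(w[...,0]-.5855)<.03)&(abs(w[...,1]-.0165)<.03)&(w[...,2]>.0)
p=w[m]; 
for lo in range(40,140,6):
    s=p[(p[:,2]*1000>=lo)&(p[:,2]*1000<lo+6)]
    if len(s): print(lo,len(s),(s.min(0)*1000).round(),(s.max(0)*1000).round())
E
```

```text
40 85 [556.  37.  40.] [608.  45.  46.]
46 95 [556.  38.  46.] [607.  45.  52.]
52 77 [557.  39.  52.] [607.  46.  58.]
58 125 [556. -12.  58.] [610.  44.  64.]
64 398 [556. -13.  64.] [609.  44.  68.]
70 24 [575.  17.  70.] [597.  29.  76.]
76 41 [573.  11.  76.] [598.  30.  82.]
82 48 [572.  11.  82.] [599.  30.  88.]
88 51 [572.  16.  88.] [599.  30.  94.]
94 53 [572.  11.  94.] [599.  30. 100.]
100 53 [572.  20. 100.] [599.  29. 106.]
106 42 [568.   5. 106.] [601.  31. 112.]
112 102 [556.   3. 112.] [613.  32. 118.]
118 130 [556.   4. 118.] [615.  32. 124.]
124 140 [556.   3. 124.] [615.  32. 130.]
130 68 [556.   6. 130.] [615.  34. 136.]
136 54 [569.  18. 136.] [602.  35. 142.]
```

View pics/w2.png

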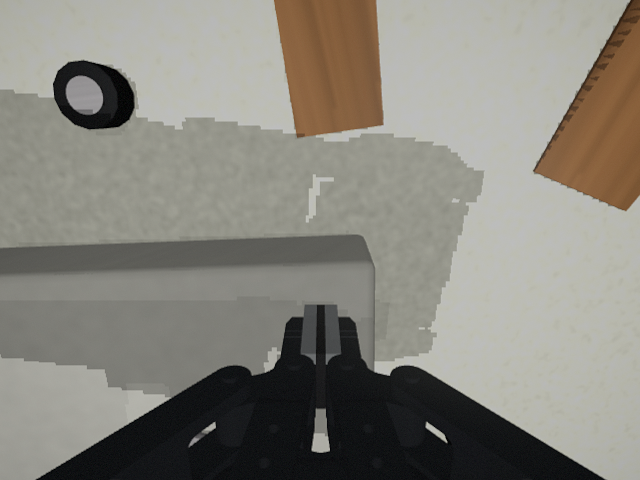

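The wrist view shows the wedge's thin end at (298-382,130) and the shut fingertips still above the top near (320,310). The side depth puts the fingertips at about z 70 mm with the TCP at 58.7, so contact is still 3–5 mm further down.

```bash
python3 -m inch '{"translation":[[0,0,0.0025],[0,0,0.005],[0,0,0.005]],"yaw":[0,0,0],"fingers":[-1,-1,-1]}'; python3 -m inch '{"translation":[[0,0,0.0025],[0,0,0.005],[0,0,0.005]],"yaw":[0,0,0],"fingers":[-1,-1,-1]}'; python3 -m inch '{"translation":[[0,0,0.0025],[0,0,0.005],[0,0,0.005]],"yaw":[0,0,0],"fingers":[-1,-1,-1]}'; python3 - <<'E'
from h import *
F=[]
for i in range(5):
    c,w=cloud("side");F.append(bot.read_state()["force"])
print(plane(w),np.mean(F,0))
E
```

```text
t: 6.7
tcp_pos: [0.5855, 0.0171, 0.0567]
orientation: [-2.219, -2.224, 0.0]
force: [-0.3, -0.6, -0.1]
width: 0.0003
gripper_force: 0.0
t: 7.08
tcp_pos: [0.5857, 0.0172, 0.055]
orientation: [2.219, 2.224, 0.001]
force: [0.1, 0.2, 2.3]
width: -0.0
gripper_force: 1.0
t: 7.45
tcp_pos: [0.5858, 0.0171, 0.0529]
orientation: [2.219, 2.223, 0.001]
force: [2.4, 1.3, 3.0]
width: 0.0002
gripper_force: 1.6
(array([-0.0161754 , -0.01611861,  0.07297396]), np.float64(63.2373070047529), np.float64(68.59751665747969)) [2.51583169 1.8099727  3.83706611]
```

Contact came at TCP z of about 55.3, and the balance is now tipping at about 3–4 N. I'll continue until the foot meets the bench.

```bash
python3 -m inch '{"translation":[[0,0,0.0025],[0,0,0.005],[0,0,0.005]],"yaw":[0,0,0],"fingers":[-1,-1,-1]}'; python3 -m inch '{"translation":[[0,0,0.0025],[0,0,0.005],[0,0,0.005]],"yaw":[0,0,0],"fingers":[-1,-1,-1]}';  python3 - <<'E'
from h import *
F=[]
for i in range(3):
    c,w=cloud("side");F.append(bot.read_state()["force"])
print(plane(w),np.mean(F,0))
E
```

```text
t: 8.07
tcp_pos: [0.5854, 0.0171, 0.0506]
orientation: [-2.219, -2.223, 0.001]
force: [1.3, 0.9, 2.8]
width: 0.0001
gripper_force: 1.3
t: 8.45
tcp_pos: [0.5854, 0.0171, 0.0486]
orientation: [-2.219, -2.224, 0.0]
force: [1.9, 1.3, 2.7]
width: 0.0006
gripper_force: 1.3
(array([-0.04429433, -0.04138174,  0.08550118]), np.float64(58.88404893142285), np.float64(73.07569512445198)) [1.91156483 1.14574811 2.49554327]
```

```bash
python3 -m inch '{"translation":[[0,0,0.0015],[0,0,0.003],[0,0,0.003]],"yaw":[0,0,0],"fingers":[-1,-1,-1]}'; python3 -m inch '{"translation":[[0,0,0.0015],[0,0,0.003],[0,0,0.003]],"yaw":[0,0,0],"fingers":[-1,-1,-1]}'; python3 - <<'E'
from h import *
F=[]
for i in range(3):
    c,w=cloud("side");F.append(bot.read_state()["force"])
print(plane(w),np.mean(F,0))
E
```

```text
t: 8.98
tcp_pos: [0.5857, 0.0172, 0.0482]
orientation: [2.219, 2.223, 0.001]
force: [0.5, 2.7, 6.8]
width: -0.0
gripper_force: 3.7
t: 9.35
tcp_pos: [0.5858, 0.0173, 0.0478]
orientation: [2.218, 2.223, 0.001]
force: [-2.2, 2.5, 15.4]
width: -0.0002
gripper_force: 7.2
(array([-0.04925502, -0.04525516,  0.08779693]), np.float64(58.21140115526331), np.float64(73.85809317204536)) [-1.76745231  3.16729238 14.55247857]
```

The foot met the bench: force jumped to 15 N after a drop of about 7.6 mm. The wedge should therefore seat with its thin end about 34 mm past the foot, which puts the thick face about 86 mm from the foot axis. I'll let go and check that the balance comes back level.

```bash
python3 -m inch '{"translation":[[0,0,-0.01],[0,0,-0.02],[0,0,-0.03],[0,0,-0.1],[0,0,-0.17]],"yaw":[0,0,0,0,0],"fingers":[-1,-1,-1,-1,-1]}';python3 - <<'E'
from h import *
c,w=cloud("top"); print(plane(w))
m=(abs(w[...,0]-.5)<.15)&(abs(w[...,1]+.08)<.14)&(w[...,2]>.05)&(w[...,2]<.085)
E
python3 go.py 576 245 115 98
```

```text
t: 10.12
tcp_pos: [0.5852, 0.0172, 0.1148]
orientation: [-2.219, -2.223, 0.001]
force: [0.1, 0.2, 0.3]
width: 0.0001
gripper_force: 0.0
(array([-7.81761788e-05, -8.82038358e-04,  6.61268878e-02]), np.float64(66.06656205479464), np.float64(66.2343982208467))
t 10.18 tcp [586.9  16.9 118.9] ang 90.12 F [ 1.79 -0.74  4.21] w 0.0
units [ 0.5702 -0.0262  0.0091] yaw -0.0917
```

```bash
python3 -m inch '{"translation":[[0.57,-0.03,0],[0.57,-0.03,0],[0.57,-0.03,0],[0.57,-0.03,0],[0.57,-0.03,0]],"yaw":[-0.0917,-0.0917,-0.0917,-0.0917,-0.0917],"fingers":[-1,-1,-1,-1,-1]}';python3 -m inch '{"translation":[[0,0,0.1],[0,0,0.2],[0,0,0.24],[0,0,0.24]],"yaw":[0,0,0,0],"fingers":[-1,-1,-1,-1]}'; python3 go.py 576 235 -4 98
```

```text
t: 10.8
tcp_pos: [0.5722, 0.2476, 0.1138]
orientation: [-2.056, -2.374, 0.001]
force: [0.5, -0.1, 0.1]
width: 0.0003
gripper_force: 0.0
t: 11.3
tcp_pos: [0.573, 0.2444, 0.0181]
orientation: [-2.062, -2.37, 0.002]
force: [-0.0, -0.4, 0.8]
width: 0.0001
gripper_force: 0.0
t 11.3 tcp [573.  244.4  18.1] ang 97.96 F [-0.02 -0.43  0.79] w 0.0001
units [-0.0244  0.0042  0.0552] yaw -0.0005
```

```bash
python3 -m inch '{"translation":[[0,0,0.03],[0,0,0.052],[-0.02,0.004,0.052],[-0.05,0.004,0.052],[-0.05,0.004,0.052]],"yaw":[0,0,0,0,0],"fingers":[-1,-1,-1,-1,-1]}'; python3 - <<'E'
from h import *
c,w=cloud("side"); s=bot.read_state();x,y,_=s["tcp_pos"]
print((s["tcp_pos"]*1000).round(1)); m=(abs(w[...,0]-x)<.018)&(abs(w[...,1]-y)<.018)&(w[...,2]>.002)
p=w[m];print((p.min(0)*1000).round(),(p.max(0)*1000).round())
cv2.imwrite("pics/s3.png",cv2.resize(c[200:400,230:430,::-1],None,fx=3,fy=3))
E
```

```text
t: 11.92
tcp_pos: [0.5779, 0.2244, -0.002]
orientation: [2.063, 2.369, 0.001]
force: [0.2, 0.3, -0.7]
width: -0.0001
gripper_force: 0.0
[577.8 224.9  -2. ]
[560. 207.   2.] [596. 243. 307.]
```

View pics/s3.png

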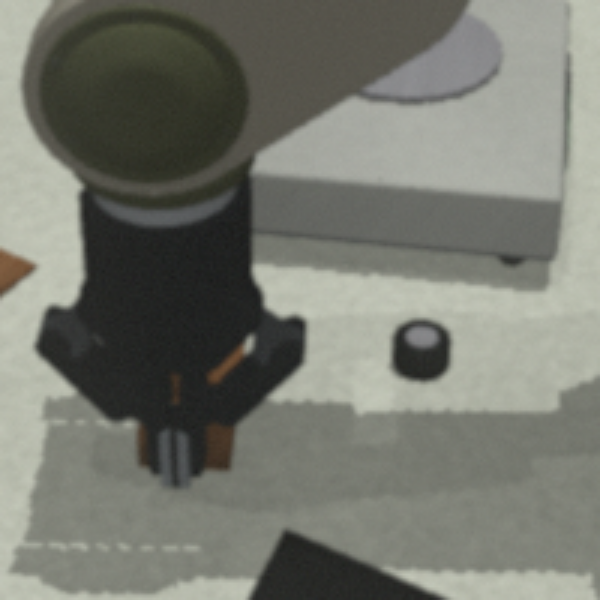

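The shut fingers at (177,470) stand behind the thick face, which spans (140–233,455), within a few mm of its centre. I'll start the push with a gentle right turn.

```bash
python3 -m inch '{"translation":[[-0.015,0,0],[-0.03,0,0],[-0.045,-0.0005,0],[-0.06,-0.001,0],[-0.075,-0.0015,0]],"yaw":[0,0.01,0.02,0.03,0.04],"fingers":[-1,-1,-1,-1,-1]}'; python3 -m inch '{"translation":[[-0.015,0,0],[-0.03,-0.0005,0],[-0.045,-0.001,0],[-0.045,-0.001,0]],"yaw":[0.01,0.02,0.03,0.03],"fingers":[-1,-1,-1,-1]}'; python3 - <<'E'
from h import *
c,w=cloud("wrist"); cv2.imwrite("pics/w3.png",c[...,::-1]); np.save("wrist3",w)
c,w=cloud("top"); cv2.imwrite("pics/t3.png",c[...,::-1]); np.save("top3",w)
v,u=np.mgrid[:480,:640]; c=c.astype(int)
b=(c[...,0]-c[...,2]>30)&(u>170)&(u<330)&(v>200)&(v<275)&(w[...,2]<.03)
p=w[b]
for lo in np.arange(p[:,1].min(),p[:,1].max()-.005,.012):
    s=p[(p[:,1]>=lo)&(p[:,1]<lo+.012)]; print((1000*np.array([lo+.006,s[:,0].min(),s[:,0].max(),(s[:,0].min()+s[:,0].max())/2,np.median(s[:,2])])).round(1),len(s))
E
python3 go.py 585 16 -2 92
```

```text
t: 12.6
tcp_pos: [0.5811, 0.1954, -0.0023]
orientation: [2.133, 2.307, 0.0]
force: [0.4, 2.3, 0.6]
width: 0.0001
gripper_force: 0.9
t: 13.1
tcp_pos: [0.5819, 0.1771, -0.0026]
orientation: [-2.183, -2.259, 0.001]
force: [-0.6, 1.1, 0.1]
width: 0.0001
gripper_force: 0.0
[ 52.6 572.1 616.7 594.4   3.9] 181
[ 64.6 570.2 615.7 592.9   6.2] 174
[ 76.6 567.9 613.9 590.9   7.7] 197
[ 88.6 567.7 612.2 590.   10. ] 185
[100.6 565.8 611.4 588.6  12. ] 190
[112.6 565.  609.7 587.4  14.1] 182
[124.6 563.7 608.8 586.3  16.1] 184
[136.6 563.1 607.3 585.2  17.6] 157
[148.6 580.4 604.5 592.4  19.7] 32
t 13.2 tcp [581.9 177.5  -2.7] ang 91.98 F [ 0.04 -0.4   0.41] w 0.0
units [-0.4039 -0.0061 -0.0015] yaw -0.0002
```

View pics/w3.png

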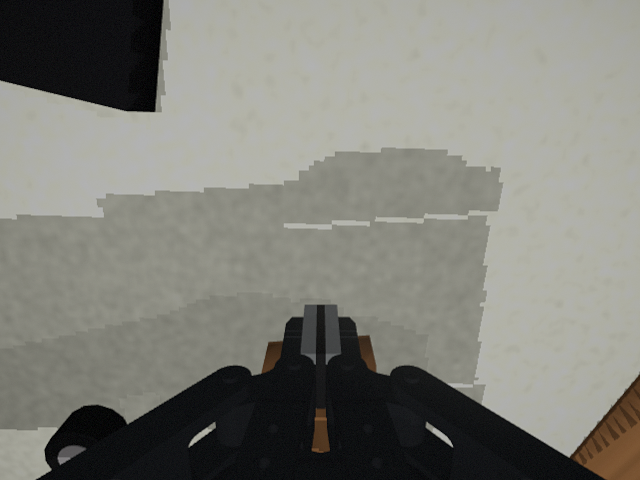

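The wedge has turned only about 2° (now about -83.6°), because the shut pads make a narrow contact. I'll back off, part the fingers for a wide two-point contact, and steer again.

```bash
python3 -m inch '{"translation":[[0.025,-0.006,0],[0.025,-0.006,0.005],[0.025,-0.006,0.008],[0.025,-0.006,0.008],[0.025,-0.006,0.008]],"yaw":[-0.051,-0.051,-0.051,-0.051,-0.051],"fingers":[-0.34,-0.34,-0.34,-0.34,-0.34]}'; python3 go.py 580 178 -5 96.4
```

```text
t: 13.82
tcp_pos: [0.5794, 0.1875, -0.0056]
orientation: [2.095, 2.341, 0.0]
force: [1.1, -0.1, 1.0]
width: 0.0283
gripper_force: 0.0
t 13.82 tcp [579.4 187.5  -5.6] ang 96.33 F [ 1.07 -0.12  1.02] w 0.0283
units [-0.0237 -0.0011 -0.0015] yaw -0.0008
```

```bash
python3 -m inch '{"translation":[[-0.025,0,0],[-0.04,-0.0003,0],[-0.055,-0.001,0],[-0.07,-0.002,0],[-0.085,-0.004,0]],"yaw":[0,0.0215,0.043,0.0645,0.086],"fingers":[-0.34,-0.34,-0.34,-0.34,-0.34]}'; python3 -m inch '{"translation":[[-0.008,0,0],[-0.008,0,0]],"yaw":[0,0],"fingers":[-0.34,-0.34]}'; cat > wl.py <<'E'
from h import *
c,w=cloud("top"); v,u=np.mgrid[:480,:640]; c=c.astype(int)
b=(c[...,0]-c[...,2]>30)&(u>170)&(u<350)&(v>200)&(v<275)&(w[...,2]<.03)
p=w[b]; y0=p[:,1].min(); L=[]
for lo in np.arange(y0,p[:,1].max()-.012,.012):
    s=p[(p[:,1]>=lo)&(p[:,1]<lo+.012)]
    if len(s)>120: L.append([lo+.006,s[:,0].min(),s[:,0].max(),np.median(s[:,2])])
L=np.array(L)*1000; mid=L[:,1:3].mean(1); k=np.polyfit(L[:,0],mid,1)
q=p[p[:,1]<y0+.06]; zf=np.polyfit(p[:,1],p[:,2],1); print(L.round(1).tolist())
print("slope deg",np.degrees(np.arctan(k[0])),"axis x at y=16.5:",np.polyval(k,16.5),"thin end y from height:",1000*(.002-zf[1])/zf[0])
m=(w[...,2]>.055)&(w[...,2]<.085)&(u>270)&(u<450)&(v>200)&(v<360)
r=cv2.minAreaRect((w[m][:,:2]*1000).astype(np.float32)); print("bal",r,plane(w))
E
python3 wl.py; python3 go.py 585 16 -5 90
```

```text
t: 14.45
tcp_pos: [0.5815, 0.1533, -0.0056]
orientation: [2.244, 2.199, 0.0]
force: [0.5, 1.2, 0.6]
width: 0.0283
gripper_force: 0.4
t: 14.7
tcp_pos: [0.5814, 0.1502, -0.0056]
orientation: [2.241, 2.201, -0.0]
force: [-0.4, -0.1, 0.2]
width: 0.0282
gripper_force: 0.0
[[50.8, 561.1, 604.9, 8.0], [62.8, 560.7, 606.1, 10.5], [74.8, 560.7, 605.6, 12.5], [86.8, 560.5, 603.8, 14.3], [98.8, 560.0, 603.6, 16.8], [110.8, 559.8, 603.1, 18.4]]
slope deg -1.8777492792032076 axis x at y=16.5: 584.5923487647739 thin end y from height: 14.647186515720719
bal ((512.8309326171875, -77.18523406982422), (202.680419921875, 231.1052703857422), 2.3261489868164062) (array([-0.00105179, -0.00156731,  0.06655549]), np.float64(65.9138025516319), np.float64(66.35398548952301))
t 14.75 tcp [581.4 150.4  -5.6] ang 88.98 F [-0.99  0.09  0.19] w 0.0276
units [-0.3359  0.0151 -0.0015] yaw -0.0119
```

The axis now passes within 1 mm of the foot, with the thin end at y of about 17 and the balance undisturbed. I'll push straight on, slowing for the last few mm.

```bash
python3 -m inch '{"translation":[[-0.018,0,0],[-0.036,0,0],[-0.054,0,0],[-0.065,0,0],[-0.065,0,0]],"yaw":[0,0,0,0,0],"fingers":[-0.34,-0.34,-0.34,-0.34,-0.34]}'; cat > f.py <<'E'
from h import *
F=[]
for i in range(4): bot.get_image("side"); F.append(bot.read_state()["force"])
s=bot.read_state();print("F",np.mean(F,0).round(2),(s["tcp_pos"]*1000).round(1))
E
python3 f.py
python3 wl.py
```

```text
t: 15.38
tcp_pos: [0.581, 0.1241, -0.0056]
orientation: [2.242, 2.201, -0.0]
force: [-0.4, 0.7, 0.5]
width: 0.0282
gripper_force: 0.0
F [ 0.22 -0.16 -0.75] [580.9 124.6  -5.6]
[[50.4, 557.3, 602.2, 12.7], [62.4, 556.6, 602.2, 14.3], [74.4, 558.3, 602.1, 16.4]]
slope deg 1.0526531171539666 axis x at y=16.5: 578.9291083532001 thin end y from height: -17.228842655614656
bal ((512.933349609375, -76.67567443847656), (202.43287658691406, 230.6265106201172), 2.5004260540008545) (array([-0.00098399, -0.00155711,  0.06651269]), np.float64(65.91087053513574), np.float64(66.33871047749612))
```

```bash
python3 -m inch '{"translation":[[-0.0025,0,0],[-0.0025,0,0]],"yaw":[0,0],"fingers":[-0.34,-0.34]}'|grep force:;python3 f.py; python3 -m inch '{"translation":[[-0.0025,0,0],[-0.0025,0,0]],"yaw":[0,0],"fingers":[-0.34,-0.34]}'|grep force:;python3 f.py;python3 -m inch '{"translation":[[-0.0025,0,0],[-0.0025,0,0]],"yaw":[0,0],"fingers":[-0.34,-0.34]}'|grep force:;python3 f.py
```

```text
force: [-0.1, -0.5, 0.8]
gripper_force: 0.0
F [ 0.19 -0.68 -0.36] [580.9 123.5  -5.6]
force: [-0.1, 0.8, 1.0]
gripper_force: 0.1
F [-0.13 -0.1   0.15] [580.9 122.5  -5.6]
force: [-0.0, 0.7, 0.2]
gripper_force: 0.1
F [-0.05  0.14  0.54] [580.9 121.4  -5.6]
```

```bash
python3 -m inch '{"translation":[[-0.0025,0,0],[-0.0025,0,0]],"yaw":[0,0],"fingers":[-0.34,-0.34]}'|grep force:;python3 f.py; python3 -m inch '{"translation":[[-0.0025,0,0],[-0.0025,0,0]],"yaw":[0,0],"fingers":[-0.34,-0.34]}'|grep force:;python3 f.py; python3 wl.py
```

```text
force: [-0.0, 0.3, -0.7]
gripper_force: 0.1
F [ 0.32  0.13 -0.28] [580.9 120.5  -5.6]
force: [0.2, -0.5, -0.9]
gripper_force: 0.1
F [-0.02 -0.19  0.25] [580.9 119.5  -5.6]
[[50.1, 556.5, 602.1, 13.2], [62.1, 557.3, 602.2, 15.2], [74.1, 558.2, 601.9, 17.2]]
slope deg 1.8479648574341867 axis x at y=16.5: 578.2080084344624 thin end y from height: -18.189096184711477
bal ((513.0385131835938, -76.74076843261719), (202.23037719726562, 230.28904724121094), 2.169853448867798) (array([-0.00098725, -0.00212727,  0.06648606]), np.float64(65.87292766677955), np.float64(66.40190774439168))
```

```bash
python3 -m inch '{"translation":[[-0.0025,0,0],[-0.0025,0,0]],"yaw":[0,0],"fingers":[-0.34,-0.34]}'|grep force:;python3 f.py; python3 -m inch '{"translation":[[-0.0025,0,0],[-0.0025,0,0]],"yaw":[0,0],"fingers":[-0.34,-0.34]}'|grep force:;python3 f.py; python3 -m inch '{"translation":[[-0.0025,0,0],[-0.0025,0,0]],"yaw":[0,0],"fingers":[-0.34,-0.34]}'|grep force:;python3 f.py
```

```text
force: [0.1, 0.1, 1.2]
gripper_force: 0.1
F [ 0.06 -0.01 -0.1 ] [580.8 118.4  -5.6]
force: [-1.0, 0.5, -0.2]
gripper_force: 0.1
F [-0.24 -0.51 -0.27] [580.8 117.5  -5.6]
force: [-0.6, 1.2, 0.5]
gripper_force: 0.6
F [-0.05  1.35 -0.13] [580.8 116.6  -5.6]
```

```bash
python3 -m inch '{"translation":[[-0.0015,0,0],[-0.0015,0,0]],"yaw":[0,0],"fingers":[-0.34,-0.34]}'|grep force:;python3 f.py; python3 wl.py
```

```text
force: [-1.2, 2.2, 0.2]
gripper_force: 1.2
F [0.46 2.18 0.04] [580.8 116.   -5.6]
[[50.3, 557.0, 602.1, 13.7], [62.3, 558.4, 601.9, 15.5]]
slope deg 2.871020445309052 axis x at y=16.5: 577.8579092086916 thin end y from height: -19.63727830801215
bal ((512.8145141601562, -76.81961822509766), (202.6262664794922, 230.29638671875), 2.3614349365234375) (array([-0.00014956, -0.00153931,  0.06610282]), np.float64(65.98985352543517), np.float64(66.28479900639638))
```

The force has risen to about 2.2 N against the foot and the balance is still level, so the wedge is snug. I'll withdraw and go for the check press.

```bash
python3 -m inch '{"translation":[[0.01,0,0],[0.04,0,0],[0.05,0,-0.1],[0.05,0,-0.22],[0.05,0,-0.3]],"yaw":[0,0,0,0,0],"fingers":[-0.34,-0.34,-0.34,-1,-1]}'; python3 -m inch '{"translation":[[0,0,0],[0,0,0]],"yaw":[0,0],"fingers":[-1,-1]}'; python3 go.py 585.5 16.5 115 90; python3 wl.py
```

```text
t: 20.4
tcp_pos: [0.5815, 0.1367, 0.1167]
orientation: [2.239, 2.201, 0.002]
force: [0.1, 0.3, -0.2]
width: 0.0001
gripper_force: 0.0
t: 20.65
tcp_pos: [0.5806, 0.1362, 0.1134]
orientation: [-2.24, -2.201, 0.002]
force: [0.9, 0.6, 0.3]
width: 0.0001
gripper_force: 0.0
t 20.65 tcp [580.6 136.2 113.4] ang 88.99 F [0.86 0.6  0.32] w 0.0001
units [-0.2991  0.0175 -0.004 ] yaw -0.0117
[[50.3, 556.9, 602.0, 13.5], [62.3, 557.1, 603.6, 15.6], [74.3, 557.1, 603.5, 17.6], [86.3, 557.8, 601.3, 19.6]]
slope deg 0.08083609637654393 axis x at y=16.5: 579.8308499491446 thin end y from height: -16.977726255352177
bal ((512.919921875, -76.82903289794922), (202.8623504638672, 230.21583557128906), 2.332216501235962) (array([-0.00010581, -0.00163035,  0.06607499]), np.float64(65.9861344950589), np.float64(66.29034593572555))
```

```bash
python3 -m inch '{"translation":[[-0.3,0.0175,0],[-0.3,0.0175,0],[-0.3,0.0175,0],[-0.3,0.0175,0.08],[-0.3,0.0175,0.12]],"yaw":[-0.0117,-0.0117,-0.0117,-0.0117,-0.0117],"fingers":[-1,-1,-1,-1,-1]}'; python3 -m inch '{"translation":[[0,0,0],[0,0,0]],"yaw":[0,0],"fingers":[-1,-1]}';python3 go.py 585.5 16.5 56.5 90
```

```text
t: 21.32
tcp_pos: [0.5849, 0.0168, 0.0641]
orientation: [-2.219, -2.219, 0.003]
force: [0.1, 0.5, -0.5]
width: -0.0002
gripper_force: 0.0
t: 21.58
tcp_pos: [0.5865, 0.0161, 0.0672]
orientation: [2.221, 2.221, 0.001]
force: [-0.1, 0.0, 1.1]
width: 0.0
gripper_force: 0.0
t 21.57 tcp [586.5  16.1  67.2] ang 90.01 F [-0.1   0.03  1.08] w 0.0
units [ 0.0009 -0.0024  0.0266] yaw 0.0001
```

```bash
python3 -m inch '{"translation":[[0,-0.002,0.013],[0,-0.002,0.023],[0,-0.002,0.026],[0,-0.002,0.028],[0,-0.002,0.028]],"yaw":[0,0,0,0,0],"fingers":[-1,-1,-1,-1,-1]}'; python3 f.py; python3 -m inch '{"translation":[[0,0,0.0025],[0,0,0.0025]],"yaw":[0,0],"fingers":[-1,-1]}';python3 f.py
```

```text
t: 22.2
tcp_pos: [0.5852, 0.0158, 0.0554]
orientation: [2.222, 2.221, 0.0]
force: [-0.9, 1.2, 1.8]
width: -0.0001
gripper_force: 1.0
F [-1.1   0.42  3.04] [585.2  15.8  55.4]
t: 22.65
tcp_pos: [0.5854, 0.0158, 0.0551]
orientation: [2.221, 2.221, 0.001]
force: [-4.4, 0.8, 11.1]
width: 0.0002
gripper_force: 4.9
F [-3.93  0.71  9.11] [585.4  15.8  55.1]
```

It is stiff now: 9–11 N with only 0.3 mm of travel. I'll press a little more firmly, then release.

```bash
python3 -m inch '{"translation":[[0,0,0.0012],[0,0,0.002],[0,0,0.002],[0,0,0.002]],"yaw":[0,0,0,0],"fingers":[-1,-1,-1,-1]}';python3 - <<'E'
from h import *
c,w=cloud("side");print(plane(w))
E
python3 -m inch '{"translation":[[0,0,-0.01],[0,0,-0.03],[0,0,-0.1],[0,0,-0.2],[0,0,-0.25]],"yaw":[0,0,0,0,0],"fingers":[-1,-1,-1,-1,-1]}'; python3 -m inch '{"translation":[[0,0,0],[0,0,0],[0,0,0],[0,0,0]],"yaw":[0,0,0,0],"fingers":[-1,-1,-1,-1]}'; python3 wl.py; python3 - <<'E'
from h import *
w0=np.load("top.npy");w=cloud("top")[1]
for n,(x,y) in dict(sa=(372,183),sb=(246,306)).items(): print(n,w0[y,x].round(4),w[y,x].round(4))
c=cloud("side")[0]; cv2.imwrite("pics/fin.png",c[...,::-1])
E
```

```text
t: 23.35
tcp_pos: [0.5855, 0.0159, 0.055]
orientation: [2.221, 2.221, 0.001]
force: [-5.7, 1.4, 15.0]
width: -0.0002
gripper_force: 7.5
(array([-0.00207994, -0.00461948,  0.06669402]), np.float64(65.39999523706791), np.float64(66.53876385402715))
t: 24.02
tcp_pos: [0.5858, 0.0157, 0.1558]
orientation: [2.22, 2.219, 0.003]
force: [0.1, 0.0, 0.3]
width: 0.0002
gripper_force: 0.0
t: 24.52
tcp_pos: [0.585, 0.0158, 0.1527]
orientation: [-2.221, -2.22, 0.001]
force: [-0.5, 0.6, -0.2]
width: -0.0002
gripper_force: 0.0
sa [ 0.6845 -0.1043  0.0181] [ 0.684  -0.1042  0.0197]
sb [0.475  0.1075 0.0188] [0.445  0.0374 0.5321]Traceback (most recent call last):
  File "wl.py", line 4, in <module>
    p=w[b]; y0=p[:,1].min(); L=[]
               ~~~~~~~~~~^^
    return umr_minimum(a, axis, None, out, keepdims, initial, where)
ValueError: zero-size array to reduction operation minimum which has no identity
```

View pics/fin.png

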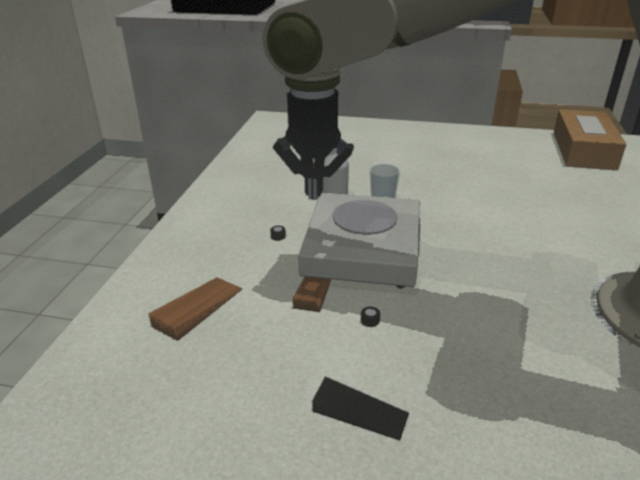

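The final view shows the wedge seated under the left-far corner at (312,292), the balance standing level, and the specimens and other wedges in place. One last check that it is level and hasn't shifted, then I'll hand in.

```bash
python3 - <<'E'
from h import *
f=lambda w:(lambda m:cv2.minAreaRect((w[m][:,:2]*1000).astype(np.float32)))((w[...,2]>.06)&(w[...,2]<.0695)&(abs(w[...,0]-.51)<.13)&(abs(w[...,1]+.08)<.14))
w=cloud("side")[1]
print(plane(np.load("side.npy")),f(np.load("side.npy")));print(plane(w),f(w))
E
python3 -c "
from cell import bot
print(bot.close_job())"
```

```text
(array([-0.00039101, -0.00266091,  0.06599708]), np.float64(65.72423656880511), np.float64(66.25468881780935)) ((512.3876342773438, -74.0259780883789), (201.29855346679688, 232.6168212890625), 2.3735191822052)
(array([-0.00018874, -0.00185938,  0.06596771]), np.float64(65.8265258663207), np.float64(66.18405515529851)) ((513.0589599609375, -75.101318359375), (200.5631866455078, 235.03807067871094), 2.57309889793396)
the job is handed in; nothing more can be done
None
```

The job is handed in: the first press dropped the far left corner by about 7.6 mm, the wedge is now snug under that foot, and a second press at 15 N moved the corner only about 0.3 mm; the balance is level, within about 1 mm of where it stood, and the other things look undisturbed in the final picture.

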